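# Free the stuck hook carriage and hang an infusion bottle

### The job

The hook carriage on the hanging bar is stuck: push it free, slide it along and bring it gently to rest against the stop hidden inside the grey end cover. Then take the bottle whose hanging loop stands up out of the rack, hang it by that loop on the carriage's hook and give it a gentle tug downwards, still holding it, to make sure it is held before you let go. Leave the carriage at its stop, and disturb nothing else on the bench.

Things in the scene. Friction and masses are not known exactly. Their poses are not given: they have to be found in the camera images.
- bar: bench-top hanging bar, fixed: level round steel bar 20 mm thick, 560 mm long, axis 245 mm above the bench, on two posts 540 mm apart with round 90 mm feet. Origin: on the bench midway between the posts; y runs along the bar towards the end cover; its -x side, where the hook sticks out, faces the robot
- end_cover: fixed grey sleeve 50 x 50 mm, 140 mm long, round the bar's +y end, open towards the carriage. Origin: centre of its mouth, on the bar's axis. A sprung rubber stop sits unseen in it, 10 to 60 mm behind the mouth, different each time: the carriage's bushing meets it. It gives 5 mm (under 2 N), then is solid; home = the carriage presses on the stop and stays so when let go
- trolley: hook carriage: aluminium block 46 (x) x 56 (along the bar) x 50 mm high, sliding on the bar only; on its +y face a bushing 34 mm thick, 70 mm long, on top a thumb plate, on its -x face the hook. Origin: block centre on the bar's axis, axes as the bar's. Stuck by dried crust: 10 to 20 N along the bar moves it; after 10 to 50 mm it is free, then slides with about 5 N and stays where it is left
- push_face (a point): centre of the thumb plate's -y face, 50 mm above the bar's axis: the face to push, towards +y. The plate is 42 mm wide (x), 14 mm thick (y) and stands on the block from 25 to 67 mm above the bar's axis, clear all round. Axes as the bar's
- hook_seat (a point): lowest point on top of the hook, where a loop rests. The hook is a 6 mm steel wire that runs 75 mm out from the block's -x face, sloping down 12 mm, then turns up to its tip. It springs: about 1 mm down for every 3 N
- hook_tip (a point): upturned tip of the hook, 19 mm farther out (-x) and 19 mm higher than hook_seat; the wire ends 3 mm above this point
- rack: fixed steel bottle rack 110 x 300 mm, its top plate 60 mm above the bench with three 40 mm holes in a row along its y axis (at -96, 0 and 96 mm). Origin: under its centre, on the bench. Bottles stand in it neck down, necks in the holes, shoulders on the plate; they lift straight out
- bottle: the bottle to hang: full infusion bottle, milky plastic, 62 mm thick, 0.25 to 0.35 kg, neck down in any hole of the rack; the only one whose loop stands up. Origin: centre of the cap's face (below), 27 mm below the rack's plate; z up. Body 27 to 125 mm above the origin, on it the loop, to be gripped by its two sides from above. Gentle tug: about 5 N beyond its weight
- loop (a point): middle of the underside of the loop's top bar, 171 mm above the bottle's origin, 6 mm below the loop's top; it lies on hook_seat when hung. The loop is a rigid frame in the bottle's y-z plane, 46 mm wide outside (y), 10 mm thick (x), with an opening 36 mm wide and 46 mm high, entered along x from either side. Axes as the bottle's
- spare_a: bystander: infusion bottle in the rack with its loop folded flat, otherwise the same, top 164 mm above the bench
- spare_b: bystander: as spare_a
- carton_a: bystander: medicine carton 50 x 85 x 70 mm
- carton_b: bystander: medicine carton 60 x 60 x 120 mm
- vial_a: bystander: glass vial 28 mm in diameter, 58 mm high
- vial_b: bystander: as vial_a
- vial_c: bystander: glass vial 34 mm in diameter, 66 mm high
- brown_bottle: bystander: amber bottle 64 mm in diameter, 130 mm high

How it is judged:
On the way, in this order (a step that is already met when the one before it is completed fails the run):
1. the carriage has been slid along and rests against the stop inside the end cover (contact force between trolley and end_cover above 0.5 N and linear speed of trolley below 0.01 m/s), for 0.3 s.
2. the bottle's loop is on the hook and, still held by the fingers, it is tugged down: the hook carries at least 5.5 N (contact force between bottle and trolley above 5.5 N and contact force between the fingers and bottle above 1 N and x of loop in the frame of trolley between -0.122 and -0.035 m and y of loop in the frame of trolley between -0.02 and 0.02 m and z of loop in the frame of trolley between -0.03 and 0.012 m), for 0.2 s.
At the end, for the whole second after the job is handed in: The carriage rests against its stop (pressing on it with at least 0.5 N); the bottle hangs from the carriage's hook alone by its loop, within 12 degrees of upright and no longer swinging (under 60 mm/s) (all of step 1 and x of loop in the frame of trolley between -0.122 and -0.035 m and y of loop in the frame of trolley between -0.02 and 0.02 m and z of loop in the frame of trolley between -0.03 and 0.012 m and contact force between bottle and trolley above 1.5 N and angle between bottle's own z axis and vertical below 0.2 rad and linear speed of bottle below 0.06 m/s); the robot touches nothing.
It fails at once if the carriage runs into its stop faster than 0.10 m/s (contact force between trolley and end_cover above 0.3 N and linear speed of trolley above 0.1 m/s).
It fails at once if the carriage is rammed against its stop with more than 35 N (contact force between trolley and end_cover above 35 N).
It fails at once if the hook is loaded with more than 25 N through the bottle (contact force between bottle and trolley above 25 N).
It fails at once if a bystander is shifted more than 30 mm or knocked over (distance of any of spare_a, spare_b, carton_a, carton_b, vial_a, vial_b, vial_c, brown_bottle from where it was at the start of the episode above 0.03 m or angle between any of spare_a, spare_b, carton_a, carton_b, vial_a, vial_b, vial_c, brown_bottle's own z axis and vertical above 0.4 rad).
It also fails if it takes over 67 s, if anything falls off the work surface, if the arm or the gripper's body presses on something with over 40 N, if the wrist force passes 120 N, or if a joint passes its speed limit or range.

### The arm

A 7-joint arm with a two-finger parallel gripper is mounted at the origin on the work surface. World frame = base frame: x ahead of the robot, y to its left, z up, the work surface at z = 0. Lengths are in m, angles in rad, forces in N, time in s.
With the tool pointing down it reaches from about 0.375 to 0.925 m from the base axis. Payload 3.1 kg.
Tool frame: the origin (TCP) lies midway between the tips of the shut fingers; the grasp point (between the pads) lies 19 mm behind it; x points along the fingers, y is the direction in which the jaws open and shut, and the axes are right-handed (so a half turn about x gives the same grasp; the last joint's range is limited). The gripper opens to 85 mm and grips with 20 to 120 N. Pads are 22 mm wide; open, the fingers measure 114 mm over their backs; the gripper's body (76 mm by 85 mm) begins 54 mm behind the grasp point. The pads swing forward as they close: fully open they stand 13 mm farther back than shut.
Start: joints at [-1.29, 0.383, 0.044, 1.598, -0.018, 1.161, -0.05], TCP at [0.24, 0.604, 0.211] pointing down, gripper open.
Joint ranges: [-2.61, 2.61], [-0.41, 2.15], [-1.48, 1.57], [0, 2.5], [-1.57, 4.71], [0.05, 1.97], [-2.85, 2.85]. Speed limits (rad/s): [2.79, 2.79, 3.14, 3.14, 3.14, 3.14, 3.14].

### API

Orientations are given as a rotation vector (axis times angle).
In Python, from plant import monitor, vision, job gives the robot as it stands. The module is installed in compiled form; this text tells all that it offers.
- The arm moves only by the tool send_rows, never from a script. Its argument "motion" is a list of rows, each a list of 7 numbers: the shift along the tool's x, y, z normalised to -1 to 1, where 1 is 2 cm, then the turn, a rotation vector about the tool's x, y, z normalised to -1 to 1, where 1 is 0.15 rad, then the opening, from -1 (shut) to 1 (fully open), so that 0 is half open. In form: [[x, y, z, wx, wy, wz, claw], ...]. A call has 1 to 5 rows; each row shifts and turns the pose as measured when the row begins, along the tool's axes as they then stand; what a row does not reach is not made up. A row lasts 1/10 s, in which the tool goes at most 50 mm and 8.59 degrees, less where a joint would pass 70% of its speed; a pose out of reach is approached as far as the arm can. A call with a number of a shift or a turn outside -1 to 1 is refused whole. A call with a gripper value outside its range is refused whole. The fingers move at their own pace and stop on an object; "newtons" is the grip in N (left out, the last holds). Time passes only in rows, so rows that do not move let the fingers close. It gives the time, the measured TCP pose, the force and the opening at its end, in the units of the state.
- monitor.state(): the state, without advancing time (a new reading comes with each control period).
- vision.get_image(name): name is "scene" or "top"; returns (picture, depth): 384x512x3 uint8, blue, green, red; 384x512 float32, m along the optical axis (not along the pixel's ray), 0 where there is no reading.
- vision.get_calibration(name): a dict with "vertical_fov" (degrees; the focal length in pixels is half the picture's height over the tangent of half this angle, whatever the lens; pixels are square), "cx", "cy" (the principal point, pixels), "distortion" ([k1, k2, p1, p2, k3] as OpenCV has them; the pictures are not rectified), "world_from_camera" (4x4, takes a point from camera to world coordinates). Camera axes: x right, y up, looking along -z (the intrinsics and any distortion apply to the point x, -y, -z); pixel columns grow to the right and rows downward; lengths in m; the calibration is good to about 2 mm. A picture is of the moment at which its call begins. get_calibration takes no time and is no camera call.
- job.sign_off(): hands the job in, once; it reports no verdict.
The state is a dict: "time": time; "q": joint angles; "joint_velocities": joint speeds; "tau": joint torques, N m; "tool_pos": TCP position; "eef_rot": TCP orientation; "force": force on the tool from outside, world axes, zero at the start; "ft_torque": the same for the moment, N m; "finger_gap": finger opening in m.
Only numpy, scipy, OpenCV 4.12 (cv2) and the standard library are available. Lean on these libraries where they do the work, as an engineer would, in place of code of your own. Each camera call takes 0.05 s, during which the arm holds its last target. There are 200 camera calls.

## Working session

There is one attempt and no reset: what is moved stays moved. The work goes in short steps, Python scripts to look and compute and a tool call to move; the robot and the scene stay as the last step left them, time stands still between calls to the robot, and variables do not carry over. Pictures are saved under pics/ and viewed, about 8 in all and at most 12, crops included, and the job is handed in when it is done.

Besides the shell and the picture viewer there is one more tool, called after "Emit:" in YAML: its name, and indented under it one key for each argument. send_rows: Moves the arm, as the interface text tells. Its arguments: {"type":"object","properties":{"motion":{"type":"array"},"newtons":{"type":"number"}},"required":["motion"]}

```bash
mkdir -p pics; cat > h.py <<'E'
import numpy as np, cv2
from plant import monitor, vision, job
from scipy.spatial.transform import Rotation as R
def cal(n):
    c=vision.get_calibration(n); f=192/np.tan(np.radians(c["vertical_fov"])/2)
    K=np.array([[f,0,c["cx"]],[0,f,c["cy"]],[0,0,1]]); return K,np.array(c["distortion"],float),np.array(c["world_from_camera"])
def rays(n,px):
    K,d,T=cal(n); u=cv2.undistortPoints(np.array(px,float).reshape(-1,1,2),K,d).reshape(-1,2)
    return T[:3,3],np.c_[u[:,0],-u[:,1],-np.ones(len(u))]@T[:3,:3].T
def plane(n,px,z):
    o,r=rays(n,px); return o+r*((z-o[2])/r[:,2])[:,None]
def cloud(n,dep):
    v,u=np.mgrid[:384,:512]; o,r=rays(n,np.c_[u.ravel(),v.ravel()])
    return (o+r*dep.reshape(-1,1)).reshape(384,512,3)
def proj(n,P):
    K,d,T=cal(n); p=(np.array(P,float).reshape(-1,3)-T[:3,3])@T[:3,:3]
    return cv2.projectPoints(p*[1,-1,-1],np.zeros(3),np.zeros(3),K,d)[0].reshape(-1,2)
def st():
    s=monitor.state(); print({k:np.round(s[k],4).tolist() for k in s})
    print(np.round(R.from_rotvec(s["eef_rot"]).as_matrix(),3).tolist())
E
python3 - <<'E'
from h import *
st()
for n in("scene","top"):
    im,d=vision.get_image(n); np.savez(f"{n}0.npz",im=im,d=d); cv2.imwrite(f"pics/{n}0.png",cv2.resize(im,(800,600)))
    print(n,[np.round(x,3).tolist() for x in cal(n)],(d>0).mean())
E
```

```text
{'time': 0.0, 'q': [-1.2898, 0.3838, 0.0438, 1.5996, -0.0179, 1.1612, -0.0499], 'joint_velocities': [-0.0009, 0.0008, 0.0017, -0.0019, 0.0005, 0.0024, 0.0009], 'tau': [-0.0005, -43.3462, 1.0244, -24.9512, 0.0106, 0.0112, -0.0], 'tool_pos': [0.24, 0.603, 0.2093], 'eef_rot': [0.295, 1.5507, -0.2992], 'force': [-0.3748, 0.0275, -0.3304], 'ft_torque': [0.0545, 0.022, 0.04], 'finger_gap': 0.0857}
[[-0.001, 0.37, 0.929], [-0.003, 0.929, -0.37], [-1.0, -0.003, 0.0]]
scene [[[370.804, 0.0, 260.241], [0.0, 370.804, 190.551], [0.0, 0.0, 1.0]], [0.038, 0.0, 0.0, 0.0, 0.0], [[-0.654, -0.537, 0.532, 1.217], [0.756, -0.461, 0.464, 0.5], [-0.004, 0.706, 0.708, 1.021], [0.0, 0.0, 0.0, 1.0]]] 0.9959462483723959
top [[[486.94, 0.0, 245.024], [0.0, 486.94, 188.739], [0.0, 0.0, 1.0]], [-0.189, 0.0, 0.0, 0.0, 0.0], [[0.01, 0.997, -0.071, 0.475], [-1.0, 0.01, 0.002, -0.046], [0.003, 0.071, 0.997, 1.855], [0.0, 0.0, 0.0, 1.0]]] 0.9958648681640625
```

View pics/scene0.png

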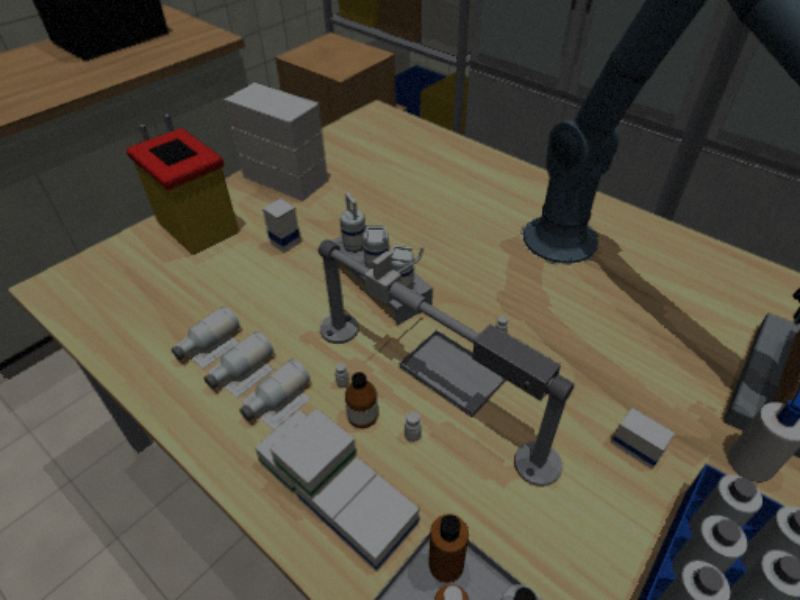

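View pics/top0.png

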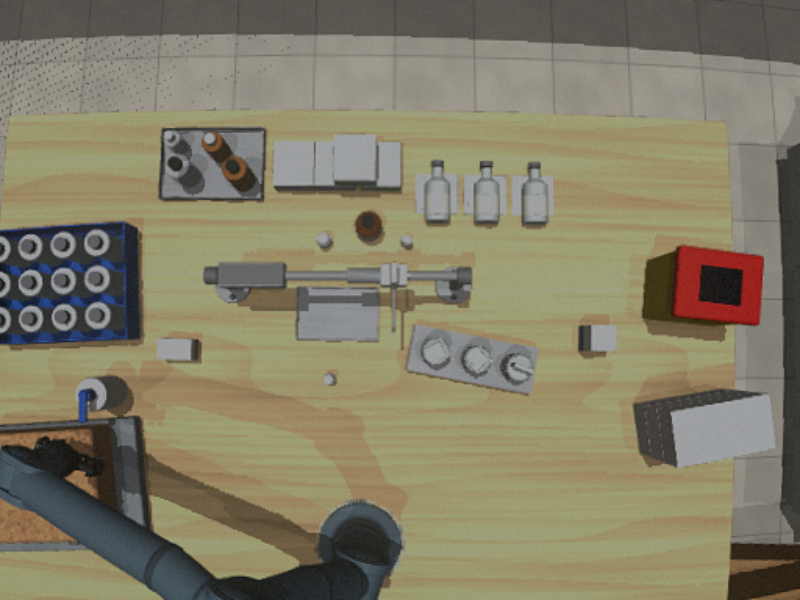

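The scene picture shows the bar with its cover at right and the carriage near (385,270). The top picture shows the bar at row ~275, with the cover at x 218–285, the carriage at ~393 and the hook down to ~332. The standing loop is in the right-hand rack hole (518,367). I'll measure with depth next.

```bash
python3 - <<'E'
from h import *
D={n:np.load(f"{n}0.npz") for n in("scene","top")}
C={n:cloud(n,D[n]["d"]) for n in D}
for n in C:
    P=C[n].reshape(-1,3); reg=(P[:,0]>.3)&(P[:,0]<.9)&(P[:,1]>-.5)&(P[:,1]<.5)
    Q=P[reg]; print(n,"bench z",np.median(Q[Q[:,2]<.03][:,2]))
    b=Q[(Q[:,2]>.225)&(Q[:,0]>.55)&(Q[:,0]<.8)]
    print(" high pts",len(b),b.min(0),b.max(0))
    # profile along y
    for y in np.arange(b[:,1].min(),b[:,1].max(),.02):
        s=b[(b[:,1]>=y)&(b[:,1]<y+.02)]
        if len(s): print("  y%.3f n%d x[%.3f %.3f] med %.3f zmax %.3f"%(y,len(s),*np.percentile(s[:,0],[3,97]),np.median(s[:,0]),np.percentile(s[:,2],97)))
# height map crop of top + crop images
im=D["top"]["im"]; crop=im[155:260,120:355]; cv2.imwrite("pics/topcrop.png",cv2.resize(crop,None,fx=3.4,fy=3.4,interpolation=cv2.INTER_CUBIC))
im=D["scene"]["im"]; crop=im[110:230,190:370]; cv2.imwrite("pics/scrop.png",cv2.resize(crop,None,fx=4.4,fy=4.4,interpolation=cv2.INTER_CUBIC))
P=C["top"]; 
for n in C:
    Q=C[n].reshape(-1,3)
    k=(Q[:,1]>-.6)&(Q[:,1]<-.12)&(Q[:,0]>.35)&(Q[:,0]<.62)
    t=Q[k&(Q[:,2]>.172)&(Q[:,2]<.23)]; print(n,"loop pts",len(t)); print(np.round(t[:40],3).tolist())
    r=Q[k&(Q[:,2]>.055)&(Q[:,2]<.066)]; 
    if len(r)>5: print("rack",cv2.minAreaRect(r[:,:2].astype(np.float32)),len(r))
E
```

```text
scene bench z 9.423496799088049e-05
 high pts 2841 [ 0.55075268 -0.23553989  0.22511173] [0.65652047 0.33268379 0.31462954]
  y-0.236 n60 x[0.622 0.651] med 0.643 zmax 0.265
  y-0.216 n73 x[0.617 0.650] med 0.639 zmax 0.264
  y-0.196 n33 x[0.626 0.642] med 0.637 zmax 0.256
  y-0.176 n33 x[0.627 0.642] med 0.637 zmax 0.256
  y-0.156 n34 x[0.627 0.642] med 0.637 zmax 0.256
  y-0.136 n33 x[0.627 0.642] med 0.637 zmax 0.257
  y-0.116 n18 x[0.629 0.653] med 0.641 zmax 0.270
  y-0.096 n76 x[0.628 0.655] med 0.653 zmax 0.310
  y-0.076 n256 x[0.569 0.654] med 0.640 zmax 0.313
  y-0.056 n149 x[0.611 0.654] med 0.643 zmax 0.271
  y-0.036 n68 x[0.621 0.647] med 0.640 zmax 0.263
  y-0.016 n69 x[0.621 0.648] med 0.641 zmax 0.262
  y0.004 n72 x[0.622 0.647] med 0.641 zmax 0.263
  y0.024 n61 x[0.617 0.643] med 0.636 zmax 0.260
  y0.044 n47 x[0.624 0.640] med 0.635 zmax 0.256
  y0.064 n47 x[0.624 0.640] med 0.635 zmax 0.256
  y0.084 n44 x[0.623 0.640] med 0.634 zmax 0.255
  y0.104 n45 x[0.624 0.641] med 0.634 zmax 0.256
  y0.124 n51 x[0.623 0.641] med 0.635 zmax 0.256
  y0.144 n52 x[0.611 0.655] med
[... 3491 characters left out ...]
335, 0.212], [0.441, -0.338, 0.213], [0.441, -0.342, 0.215], [0.441, -0.345, 0.214], [0.441, -0.349, 0.21], [0.441, -0.353, 0.211], [0.441, -0.357, 0.208], [0.437, -0.265, 0.173], [0.438, -0.344, 0.203], [0.438, -0.346, 0.212], [0.438, -0.35, 0.208], [0.438, -0.353, 0.211], [0.438, -0.356, 0.212], [0.438, -0.359, 0.213], [0.438, -0.363, 0.21], [0.438, -0.365, 0.218], [0.435, -0.35, 0.209], [0.435, -0.354, 0.206], [0.435, -0.355, 0.217], [0.435, -0.359, 0.212], [0.435, -0.363, 0.212], [0.435, -0.367, 0.21], [0.435, -0.369, 0.217], [0.435, -0.374, 0.208], [0.431, -0.361, 0.206]]
rack ((0.45561885833740234, -0.3270217180252075), (0.4132305383682251, 0.16072452068328857), 89.95478057861328) 1221
```

View pics/topcrop.png

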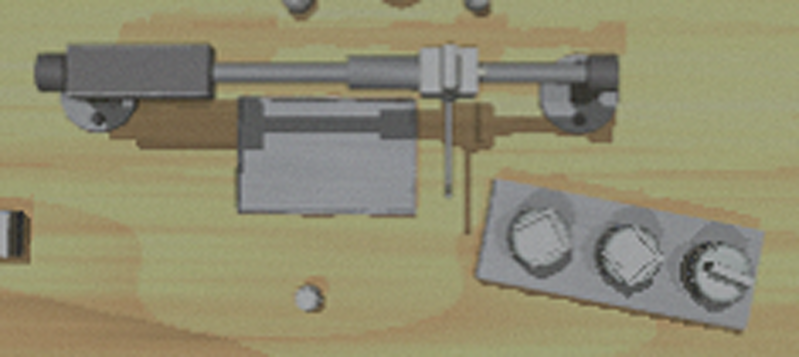

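View pics/scrop.png

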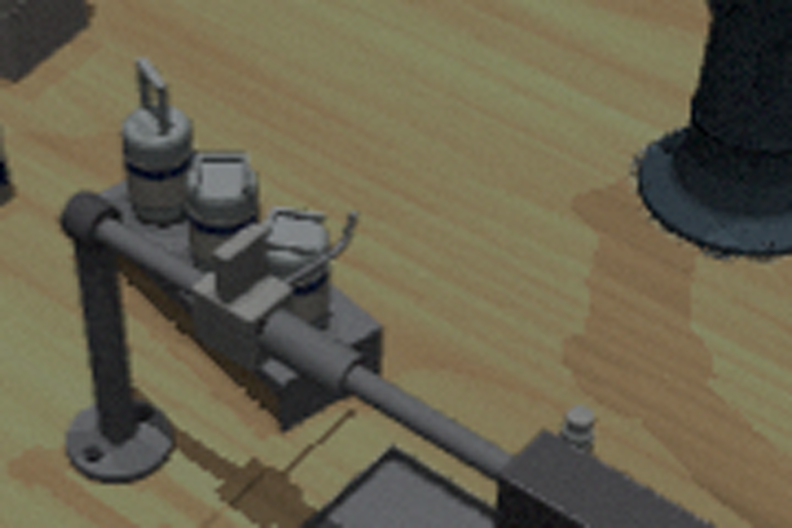

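Both crops agree: the hook points straight at the robot, and the loop is turned about 30° from the bar. I'll take one more numeric pass on the plate, hook, loop yaw and tray height.

```bash
python3 - <<'E'
from h import *
D={n:np.load(f"{n}0.npz") for n in("scene","top")}
for n in D:
    Q=cloud(n,D[n]["d"]).reshape(-1,3); f=lambda x0,x1,y0,y1,z0,z1:Q[(Q[:,0]>x0)&(Q[:,0]<x1)&(Q[:,1]>y0)&(Q[:,1]<y1)&(Q[:,2]>z0)&(Q[:,2]<z1)]
    p=lambda t,s:print(n,t,len(s),"min",s.min(0).round(3),"max",s.max(0).round(3),"med",np.median(s,0).round(3))
    p("plate",f(.6,.67,-.15,0,.29,.33)); p("block",f(.6,.67,-.15,0,.262 if n=="scene" else .266,.285))
    p("bushing",f(.6,.67,-.045,.06,.258,.27)); p("cover",f(.6,.66,.12,.31,.266,.3))
    h=f(.5,.603,-.12,-.03,.2,.3); p("hook",h)
    for x in np.arange(.5,.61,.008):
        s=h[(h[:,0]>=x)&(h[:,0]<x+.008)]
        if len(s): print("   x%.3f y %.4f zmed %.3f zmax %.3f"%(s[:,0].mean(),np.median(s[:,1]),np.median(s[:,2]),s[:,2].max()))
    L=f(.39,.48,-.42,-.31,.198,.225); c=L[:,:2].mean(0); u,_,v=np.linalg.svd(L[:,:2]-c); p("loop",L); print("  c",c,"dir",v[0],np.degrees(np.arctan2(*v[0])), np.ptp((L[:,:2]-c)@v[0]))
    p("tray",f(.5,.6,.0,.15,.008,.1)); p("vial",f(.38,.46,.03,.12,.03,.1))
    b=f(.38,.5,-.45,-.31,.13,.170); p("bottlebody",b)
E
```

```text
scene plate 107 min [ 0.61  -0.079  0.29 ] max [ 0.653 -0.062  0.315] med [ 0.636 -0.066  0.308]
scene block 191 min [ 0.61  -0.098  0.262] max [ 0.655 -0.01   0.285] med [ 0.639 -0.06   0.269]
scene bushing 146 min [ 0.611 -0.045  0.258] max [0.653 0.027 0.27 ] med [ 0.633 -0.016  0.261]
scene cover 827 min [0.602 0.16  0.266] max [0.656 0.3   0.274] med [0.631 0.234 0.27 ]
scene hook 43 min [ 0.512 -0.075  0.23 ] max [ 0.584 -0.068  0.258] med [ 0.541 -0.071  0.24 ]
   x0.513 y -0.0711 zmed 0.252 zmax 0.258
   x0.519 y -0.0716 zmed 0.244 zmax 0.248
   x0.528 y -0.0700 zmed 0.237 zmax 0.240
   x0.534 y -0.0709 zmed 0.233 zmax 0.237
   x0.544 y -0.0704 zmed 0.236 zmax 0.237
   x0.553 y -0.0719 zmed 0.237 zmax 0.239
   x0.559 y -0.0706 zmed 0.238 zmax 0.241
   x0.567 y -0.0678 zmed 0.240 zmax 0.241
   x0.576 y -0.0701 zmed 0.242 zmax 0.244
   x0.583 y -0.0696 zmed 0.242 zmax 0.243
scene loop 28 min [ 0.424 -0.378  0.198] max [ 0.449 -0.335  0.212] med [ 0.44  -0.351  0.208]
  c [ 0.43872647 -0.35313275] dir [-0.36851666 -0.92962114] -158.37583494765576 0.04751180831408432
scene tray 4
[... 981 characters left out ...]
 y -0.0726 zmed 0.241 zmax 0.242
   x0.568 y -0.0709 zmed 0.242 zmax 0.244
   x0.575 y -0.0724 zmed 0.244 zmax 0.247
   x0.584 y -0.0724 zmed 0.242 zmax 0.242
   x0.592 y -0.0724 zmed 0.244 zmax 0.253
   x0.601 y -0.0722 zmed 0.244 zmax 0.245
top loop 44 min [ 0.424 -0.381  0.202] max [ 0.448 -0.334  0.218] med [ 0.438 -0.356  0.21 ]
  c [ 0.4366313  -0.35675551] dir [0.37378811 0.92751412] 21.94943027264075 0.04781018150753408
top tray 157 min [0.501 0.003 0.008] max [0.6   0.148 0.018] med [0.551 0.075 0.01 ]
top vial 45 min [0.389 0.064 0.03 ] max [0.416 0.09  0.07 ] med [0.405 0.077 0.056]
top bottlebody 215 min [ 0.408 -0.385  0.132] max [ 0.465 -0.324  0.166] med [ 0.437 -0.352  0.157]
```

Emit:
send_rows:
  motion:
    - [-1,0,0,-0.88,0,0,-1]
    - [-1,0,0,-0.88,0,0,-1]
    - [-1,0,0,-0.87,0,0,-1]
    - [-1,0,0,0,0,0,-1]
    - [-1,0,0,0,0,0,-1]
  newtons: 40

```text
time: 0.6
tool_pos: [0.2382, 0.5981, 0.3027]
eef_rot: [-0.042, 1.578, 0.01]
force: [-0.3, -0.5, -1.1]
finger_gap: 0.0124
```

Emit:
send_rows:
  motion:
    - [-0.5,-1,0.5,0,0,0,-1]
    - [0,-1,0.5,0,0,0,-1]
    - [0,-1,0.5,0,0,0,-1]
    - [0,-1,0.5,0,0,0,-1]
    - [0,-1,0.5,0,0,0,-1]

```text
time: 1.1
tool_pos: [0.289, 0.5012, 0.3153]
eef_rot: [-0.047, 1.579, 0.02]
force: [1.1, 0.1, 0.5]
finger_gap: -0.0001
```

Emit:
send_rows:
  motion:
    - [-0.3,-1,0.55,0,0,0,-1]
    - [-0.3,-1,0.55,0,0,0,-1]
    - [-0.2,-1,0.55,0,0,0,-1]
    - [0,-1,0.55,0,0,0,-1]
    - [0,-1,0.55,0,0,0,-1]

```text
time: 1.6
tool_pos: [0.3489, 0.3974, 0.3297]
eef_rot: [-0.052, 1.583, 0.016]
force: [0.7, -0.4, 0.7]
finger_gap: -0.0002
```

Emit:
send_rows:
  motion:
    - [0,-1,0.55,0,0,0,-1]
    - [0,-1,0.55,0,0,0,-1]
    - [0,-1,0.55,0,0,0,-1]
    - [0,-1,0.55,0,0,0,-1]
    - [0,-1,0.55,0,0,0,-1]

```text
time: 2.1
tool_pos: [0.4088, 0.2937, 0.3284]
eef_rot: [-0.055, 1.587, 0.013]
force: [-0.0, 1.0, 0.2]
finger_gap: 0.0001
```

Emit:
send_rows:
  motion:
    - [0,-1,0.55,0,0,0,-1]
    - [0,-1,0.55,0,0,0,-1]
    - [0,-1,0.55,0,0,0,-1]
    - [0,-1,0.55,0,0,0,-1]
    - [0,-1,0.55,0,0,0,-1]

```text
time: 2.6
tool_pos: [0.468, 0.1904, 0.3272]
eef_rot: [-0.057, 1.592, 0.01]
force: [-1.1, 0.7, -0.4]
finger_gap: 0.0002
```

Emit:
send_rows:
  motion:
    - [0,-1,0.5,0,0,0,-1]
    - [0,-1,0.5,0,0,0,-1]
    - [0,-1,0.5,0,0,0,-1]
    - [0,-1,0.5,0,0,0,-1]
    - [0,-1,0.5,0,0,0,-1]

```text
time: 3.1
tool_pos: [0.5219, 0.0874, 0.326]
eef_rot: [-0.059, 1.597, 0.009]
force: [-0.6, 0.2, 0.3]
finger_gap: 0.0001
```

Emit:
send_rows:
  motion:
    - [0,-1,0.5,0,0,0,-1]
    - [0,-1,0.5,0,0,0,-1]
    - [0,-1,0.5,0,0,0,-1]
    - [0,-1,0.5,0,0,0,-1]
    - [0,-1,0.5,0,0,0,-1]

```text
time: 3.6
tool_pos: [0.5757, -0.0146, 0.3245]
eef_rot: [-0.059, 1.603, 0.009]
force: [-0.1, 0.1, -0.6]
finger_gap: -0.0003
```

```bash
python3 -c "
from h import *
st()"
```

```text
{'time': 3.6, 'q': [-0.5049, 0.1954, 0.513, 1.6323, -0.064, 1.3712, 1.6292], 'joint_velocities': [0.3104, 0.2606, 0.1571, -0.2455, -0.1393, 0.0289, 0.4764], 'tau': [-1.0261, -32.8328, 2.7826, -25.7326, 0.245, 0.1317, -0.3158], 'tool_pos': [0.5757, -0.0146, 0.3245], 'eef_rot': [-0.0594, 1.6033, 0.009], 'force': [-0.1061, 0.096, -0.6317], 'ft_torque': [0.0317, -0.0198, 0.0259], 'finger_gap': -0.0003}
[[-0.032, -0.044, 0.999], [-0.033, 0.999, 0.043], [-0.999, -0.031, -0.034]]
```

Emit:
send_rows:
  motion:
    - [-0.6,-1,0.5,0.2,-0.2,0.2,-1]
    - [-0.4,-1,0.5,0,0,0,-1]
    - [0,-1,0.5,0,0,0,-1]
    - [0,-1,0.5,0,0,0,-1]
    - [0,-1,0.5,0,0,0,-1]

```text
time: 4.1
tool_pos: [0.6276, -0.1166, 0.3417]
eef_rot: [-0.011, 1.579, 0.01]
force: [0.0, -0.4, -0.4]
finger_gap: 0.0001
```

Emit:
send_rows:
  motion:
    - [0,-0.7,0.2,0,0,0,-1]
    - [0,-0.2,0,0,0,0,-1]
    - [0,0,0,0,0,0,-1]

```text
time: 4.4
tool_pos: [0.6308, -0.139, 0.3396]
eef_rot: [-0.008, 1.584, 0.004]
force: [0.3, 0.3, 0.7]
finger_gap: 0.0002
```

```bash
python3 -c "
from h import *
st()"
```

```text
{'time': 4.4, 'q': [-0.294, 0.3394, 0.5865, 1.4537, -0.182, 1.4164, 1.8746], 'joint_velocities': [0.0032, 0.0038, -0.0055, 0.0042, -0.0025, 0.0011, -0.0015], 'tau': [0.2973, -37.6426, 5.5995, -26.414, 0.0622, 0.0075, 0.0298], 'tool_pos': [0.6308, -0.139, 0.3396], 'eef_rot': [-0.0076, 1.5836, 0.0042], 'force': [0.2776, 0.2562, 0.6693], 'ft_torque': [0.0471, 0.0164, 0.0208], 'finger_gap': 0.0002}
[[-0.013, -0.008, 1.0], [-0.002, 1.0, 0.007], [-1.0, -0.002, -0.013]]
```

Emit:
send_rows:
  motion:
    - [0.9,0,0.05,0,-0.1,0,-1]
    - [0.9,0,0,0,0,0,-1]
    - [0.9,0,0,0,0,0,-1]
    - [0.1,0.6,0,0,0,0,-1]
    - [0,0.6,0,0,0,0,-1]

```text
time: 4.9
tool_pos: [0.6306, -0.1092, 0.2831]
eef_rot: [-0.007, 1.567, 0.01]
force: [0.4, -0.0, 0.2]
finger_gap: -0.0
```

Emit:
send_rows:
  motion:
    - [0,0.4,0,0,0,0,-1]
    - [0,0.3,0,0,0,0,-1]
    - [0,0.3,0,0,0,0,-1]

```text
time: 5.2
tool_pos: [0.6317, -0.0841, 0.2857]
eef_rot: [-0.013, 1.564, 0.015]
force: [0.5, -7.7, -2.2]
finger_gap: 0.0003
```

Emit:
send_rows:
  motion:
    - [0.1,0.3,0,0,0,0,-1]
    - [0,0.3,0,0,0,0,-1]

```text
time: 5.4
tool_pos: [0.6316, -0.0833, 0.286]
eef_rot: [-0.021, 1.56, -0.005]
force: [0.9, -8.3, -5.3]
finger_gap: -0.0001
```

Emit:
send_rows:
  motion:
    - [0,0.3,0,0,0,0,-1]
    - [0,0.3,0,0,0,0,-1]

```text
time: 5.6
tool_pos: [0.6316, -0.0838, 0.2861]
eef_rot: [-0.026, 1.556, -0.026]
force: [1.7, -7.1, -2.8]
finger_gap: 0.0003
```

Emit:
send_rows:
  motion:
    - [0,0.5,0,0,0,0,-1]
    - [0,0.6,0,0,0,0,-1]
    - [0,0.7,0,0,0,0,-1]

```text
time: 5.9
tool_pos: [0.6315, -0.0763, 0.2865]
eef_rot: [-0.037, 1.549, -0.074]
force: [1.4, -11.6, -1.8]
finger_gap: 0.0001
```

Emit:
send_rows:
  motion:
    - [0,0.7,0,0,0,0,-1]
    - [0,0.8,0,0,0,0,-1]

```text
time: 6.1
tool_pos: [0.6314, -0.0669, 0.2866]
eef_rot: [-0.044, 1.545, -0.107]
force: [-0.3, -11.5, 0.7]
finger_gap: 0.0002
```

```bash
python3 -c "
from h import *
st()"
```

```text
{'time': 6.1, 'q': [-0.4694, 0.3105, 0.572, 1.5966, -0.0748, 1.2527, 1.6308], 'joint_velocities': [-0.1747, -0.0161, 0.0029, 0.0244, 0.1421, -0.0127, -0.2926], 'tau': [-6.4888, -35.4111, -1.7434, -26.4056, -3.2249, 0.0834, 0.117], 'tool_pos': [0.6314, -0.0669, 0.2866], 'eef_rot': [-0.044, 1.5454, -0.1073], 'force': [-0.3469, -11.533, 0.6967], 'ft_torque': [-2.3001, 0.1888, -0.0453], 'finger_gap': 0.0002}
[[0.022, 0.041, 0.999], [-0.097, 0.995, -0.039], [-0.995, -0.096, 0.026]]
```

Emit:
send_rows:
  motion:
    - [0,0.7,0,0.1,0.1,0.5,-1]
    - [0,0.7,0,0.1,0.1,0.5,-1]
    - [0,0.7,0,0,0,0.4,-1]

```text
time: 6.4
tool_pos: [0.631, -0.0358, 0.2855]
eef_rot: [0.143, 1.572, 0.019]
force: [-1.2, -4.7, -4.4]
finger_gap: -0.0001
```

Emit:
send_rows:
  motion:
    - [0,0.7,0,0,0,0.3,-1]
    - [0,0.7,0,0,0,0.3,-1]

```text
time: 6.6
tool_pos: [0.631, -0.0187, 0.2864]
eef_rot: [0.214, 1.569, 0.072]
force: [-0.4, -5.0, -4.3]
finger_gap: -0.0
```

```bash
python3 -c "
from h import *
st()"
```

```text
{'time': 6.6, 'q': [-0.353, 0.3292, 0.5277, 1.5755, -0.3556, 1.3195, 1.7299], 'joint_velocities': [0.1298, -0.0033, -0.068, 0.0239, -0.378, 0.0491, 0.1112], 'tau': [-3.5054, -40.079, 2.2483, -27.9381, -2.1711, 0.3754, -0.1188], 'tool_pos': [0.631, -0.0187, 0.2864], 'eef_rot': [0.2136, 1.5687, 0.0724], 'force': [-0.4322, -4.9623, -4.3288], 'ft_torque': [-1.5131, 0.153, 0.1049], 'finger_gap': -0.0}
[[0.004, 0.09, 0.996], [0.181, 0.979, -0.089], [-0.983, 0.181, -0.012]]
```

Emit:
send_rows:
  motion:
    - [0,0.2,0,-0.3,0,-0.6,-1]
    - [0,0.2,0,-0.3,0,-0.5,-1]
    - [0,0.2,0,0,0,0,-1]

```text
time: 6.9
tool_pos: [0.6308, -0.0168, 0.2878]
eef_rot: [0.012, 1.574, -0.005]
force: [-0.8, -4.4, -3.3]
finger_gap: 0.0002
```

```bash
python3 -c "
from h import *
st()"
```

```text
{'time': 6.9, 'q': [-0.4579, 0.32, 0.533, 1.5725, -0.1713, 1.2985, 1.66], 'joint_velocities': [-0.0299, -0.0043, 0.0284, 0.0112, 0.0038, -0.0108, -0.0701], 'tau': [-1.5008, -38.7288, 3.3517, -27.1954, -1.0675, 0.0895, -0.0372], 'tool_pos': [0.6308, -0.0168, 0.2878], 'eef_rot': [0.0118, 1.5741, -0.0046], 'force': [-0.7732, -4.3842, -3.2676], 'ft_torque': [-0.9705, -0.015, 0.1038], 'finger_gap': 0.0002}
[[-0.003, 0.01, 1.0], [0.005, 1.0, -0.01], [-1.0, 0.005, -0.003]]
```

Emit:
send_rows:
  motion:
    - [0.05,0.55,0,0,0,0.1,-1]
    - [0,0.55,0,0,0,0.1,-1]
    - [0,0.55,0,0,0,0.1,-1]
    - [0,0.55,0,0,0,0.1,-1]

```text
time: 7.3
tool_pos: [0.6305, 0.0136, 0.2875]
eef_rot: [0.065, 1.573, 0.021]
force: [-0.5, -5.8, -2.7]
finger_gap: 0.0001
```

Emit:
send_rows:
  motion:
    - [0.05,0.5,0,0,0,0.1,-1]
    - [0,0.5,0,0,0,0.1,-1]
    - [0,0.5,0,0,0,0.1,-1]

```text
time: 7.6
tool_pos: [0.6302, 0.0342, 0.2875]
eef_rot: [0.107, 1.574, 0.041]
force: [-0.5, -4.7, -4.6]
finger_gap: -0.0002
```

```bash
python3 -c "
from h import *
st()"
```

```text
{'time': 7.6, 'q': [-0.4715, 0.3157, 0.5079, 1.577, -0.2555, 1.2994, 1.6147], 'joint_velocities': [-0.0083, -0.0028, -0.0341, 0.0038, -0.1244, 0.0021, -0.0545], 'tau': [-3.2402, -39.5271, 1.7147, -27.8883, -1.9747, 0.3139, -0.0008], 'tool_pos': [0.6302, 0.0342, 0.2875], 'eef_rot': [0.1072, 1.5738, 0.0411], 'force': [-0.4997, -4.7322, -4.58], 'ft_torque': [-1.318, -0.1492, 0.0481], 'finger_gap': -0.0002}
[[-0.003, 0.042, 0.999], [0.094, 0.995, -0.042], [-0.996, 0.094, -0.007]]
```

Emit:
send_rows:
  motion:
    - [0.05,0.4,0,-0.1,0,-0.2,-1]
    - [0,0.4,0,-0.1,0,-0.2,-1]
    - [0,0.4,0,0,0,-0.1,-1]
    - [0,0.4,0,0,0,0,-1]
    - [0,0.4,0,0,0,0,-1]

```text
time: 8.1
tool_pos: [0.6299, 0.0588, 0.2879]
eef_rot: [0.033, 1.579, -0.021]
force: [-0.3, -4.4, -1.3]
finger_gap: -0.0002
```

Emit:
send_rows:
  motion:
    - [0.05,0.4,0,0,0,0,-1]
    - [0,0.4,0,0,0,0,-1]
    - [0,0.4,0,0,0,0,-1]

```text
time: 8.4
tool_pos: [0.6298, 0.0778, 0.2878]
eef_rot: [0.038, 1.581, -0.03]
force: [-0.1, -5.2, -1.2]
finger_gap: -0.0
```

Emit:
send_rows:
  motion:
    - [0.05,0.4,0,0,0,0,-1]
    - [0,0.4,0,0,0,0,-1]
    - [0,0.4,0,0,0,0,-1]

```text
time: 8.7
tool_pos: [0.6296, 0.0862, 0.2878]
eef_rot: [0.034, 1.585, -0.056]
force: [-1.4, -13.3, 0.1]
finger_gap: 0.0
```

```bash
python3 -c "
from h import *
st()"
```

```text
{'time': 8.7, 'q': [-0.5954, 0.3356, 0.4984, 1.5481, -0.1516, 1.3161, 1.434], 'joint_velocities': [-0.0591, 0.026, 0.0236, -0.0254, 0.0807, 0.0362, -0.1267], 'tau': [-8.3944, -38.3483, -3.2151, -28.308, -4.3048, -0.7748, -0.0154], 'tool_pos': [0.6296, 0.0862, 0.2878], 'eef_rot': [0.0342, 1.5853, -0.0559], 'force': [-1.3536, -13.3131, 0.1119], 'ft_torque': [-3.0494, 0.292, 0.0649], 'finger_gap': 0.0}
[[-0.015, 0.057, 0.998], [-0.013, 0.998, -0.057], [-1.0, -0.014, -0.015]]
```

Emit:
send_rows:
  motion:
    - [0,0.4,0,0,0,0,-1]
    - [0,0.4,0,0,0,0,-1]
    - [0,0.4,0,0,0,0,-1]
    - [0,0.4,0,0,0,0,-1]
    - [0,0.4,0,0,0,0,-1]

```text
time: 9.2
tool_pos: [0.6291, 0.0849, 0.288]
eef_rot: [0.03, 1.595, -0.123]
force: [-1.1, -11.5, 1.5]
finger_gap: -0.0004
```

Emit:
send_rows:
  motion:
    - [0,0.2,0,0,0,0,-1]
    - [0,0.1,0,0,0,0,-1]
    - [0,0,0,0,0,0,-1]

```text
time: 9.5
tool_pos: [0.6288, 0.0839, 0.2882]
eef_rot: [0.036, 1.598, -0.134]
force: [0.0, -2.3, -1.6]
finger_gap: -0.0001
```

```bash
python3 -c "
from h import *
st()"
```

```text
{'time': 9.5, 'q': [-0.6195, 0.353, 0.5115, 1.5303, -0.1176, 1.3428, 1.3605], 'joint_velocities': [0.0114, -0.0037, 0.0005, 0.002, -0.0131, 0.0022, -0.0041], 'tau': [-1.5651, -39.286, 3.8349, -26.5019, -0.505, 0.1123, -0.0263], 'tool_pos': [0.6288, 0.0839, 0.2882], 'eef_rot': [0.0364, 1.5981, -0.1341], 'force': [0.0436, -2.278, -1.6361], 'ft_torque': [-0.4454, -0.0809, 0.0695], 'finger_gap': -0.0001}
[[-0.033, 0.107, 0.994], [-0.06, 0.992, -0.109], [-0.998, -0.063, -0.026]]
```

Emit:
send_rows:
  motion:
    - [0,-0.6,0,0,0,0,-1]
    - [0,-1,0,0,0.2,0.3,-1]
    - [-1,-0.5,0,0,0,0,-1]
    - [-1,0,0,0,0,0,-1]
    - [-1,0,0,0,0,0,-1]

```text
time: 10.0
tool_pos: [0.6261, 0.0525, 0.3493]
eef_rot: [0.083, 1.632, -0.075]
force: [1.2, 0.0, -0.7]
finger_gap: 0.0002
```

```bash
cat > meas.py <<'E'
from h import *
import sys
tag=sys.argv[1]
st()
for n in("scene","top"):
    im,d=vision.get_image(n); np.savez(f"{n}{tag}.npz",im=im,d=d)
    Q=cloud(n,d).reshape(-1,3); f=lambda x0,x1,y0,y1,z0,z1:Q[(Q[:,0]>x0)&(Q[:,0]<x1)&(Q[:,1]>y0)&(Q[:,1]<y1)&(Q[:,2]>z0)&(Q[:,2]<z1)]
    p=lambda t,s:len(s) and print(n,t,len(s),"min",s.min(0).round(3),"max",s.max(0).round(3),"med",np.median(s,0).round(3))
    p("plate",f(.605,.66,.05,.15,.285,.32))
    h=f(.5,.603,.06,.135,.2,.3)
    for x in np.arange(.5,.61,.012):
        s=h[(h[:,0]>=x)&(h[:,0]<x+.012)]
        if len(s): print("   x%.3f y %.4f zmed %.3f zmax %.3f"%(s[:,0].mean(),np.median(s[:,1]),np.median(s[:,2]),s[:,2].max()))
E
python3 meas.py 1
```

```text
{'time': 10.0, 'q': [-0.5394, 0.3266, 0.5245, 1.4387, -0.1723, 1.4824, 1.4587], 'joint_velocities': [0.0158, -0.0601, 0.0207, -0.3589, -0.0094, 0.3947, -0.0195], 'tau': [0.3349, -38.2383, 4.9899, -25.6215, 0.0344, 0.0066, 0.0152], 'tool_pos': [0.6261, 0.0525, 0.3493], 'eef_rot': [0.0831, 1.6325, -0.075], 'force': [1.1825, 0.0467, -0.6916], 'ft_torque': [-0.0032, -0.057, 0.05], 'finger_gap': 0.0002}
[[-0.063, 0.1, 0.993], [0.008, 0.995, -0.099], [-0.998, 0.002, -0.063]]
scene plate 128 min [0.609 0.094 0.285] max [0.652 0.108 0.314] med [0.636 0.104 0.307]
   x0.511 y 0.0990 zmed 0.256 zmax 0.257
   x0.518 y 0.0998 zmed 0.243 zmax 0.251
   x0.530 y 0.1002 zmed 0.234 zmax 0.237
   x0.543 y 0.1005 zmed 0.237 zmax 0.239
   x0.552 y 0.0999 zmed 0.238 zmax 0.239
   x0.565 y 0.1006 zmed 0.240 zmax 0.243
   x0.578 y 0.1003 zmed 0.242 zmax 0.244
   x0.586 y 0.0994 zmed 0.245 zmax 0.245
```

Emit:
send_rows:
  motion:
    - [0,0,0,0.65,-0.4,0,1]
    - [0,0,0,0.65,0,0,1]
    - [0,-1,0,0.6,0,0,1]
    - [0,-1,0,0,0,0,1]
    - [0,-1,0,0,0,0,1]

```text
time: 10.6
tool_pos: [0.6066, 0.0069, 0.3483]
eef_rot: [0.305, 1.547, -0.286]
force: [-0.2, -0.4, 0.3]
finger_gap: 0.0723
```

Emit:
send_rows:
  motion:
    - [0,-1,0,0,0,0,1]
    - [0,-1,0,0,0,0,1]
    - [0,-1,0,0,0,0,1]
    - [0,-1,0,0,0,0,1]
    - [0,-1,0,0,0,0,1]

```text
time: 11.1
tool_pos: [0.5649, -0.095, 0.3456]
eef_rot: [0.306, 1.549, -0.283]
force: [0.4, 0.5, -0.5]
finger_gap: 0.0856
```

Emit:
send_rows:
  motion:
    - [0,-1,0,0,0,0,1]
    - [0,-1,0,0,0,0,1]
    - [0,-1,0,0,0,0,1]
    - [0,-1,0,0,0,0,1]
    - [0,-1,0,0,0,0,1]

```text
time: 11.6
tool_pos: [0.5217, -0.1985, 0.3434]
eef_rot: [0.31, 1.548, -0.282]
force: [-0.8, -0.6, -0.2]
finger_gap: 0.0855
```

```bash
cat > go.py <<'E'
from h import *
import sys
# target TCP x y z, tool-y heading deg: remaining shift and turn in tool units
a=list(map(float,sys.argv[1:5])); s=monitor.state(); M=R.from_rotvec(s["eef_rot"]).as_matrix()
print("t",s["time"],"pos",s["tool_pos"].round(4) if hasattr(s["tool_pos"],"round") else s["tool_pos"],"F",np.round(s["force"],1),"gap",s["finger_gap"])
h=np.radians(a[3]); y=np.array([np.cos(h),np.sin(h),0]); x=np.array([0,0,-1.]); G=np.c_[x,y,np.cross(x,y)]
print("shift units now-axes",np.round(M.T@(np.array(a[:3])-s["tool_pos"])/.02,2),"goal-axes",np.round(G.T@(np.array(a[:3])-s["tool_pos"])/.02,2),"turn units",np.round(R.from_matrix(M.T@G).as_rotvec()/.15,2))
E
python3 go.py .437 -.356 .28 68.1
```

```text
t 11.6 pos [ 0.5217 -0.1985  0.3434] F [-0.8 -0.6 -0.2] gap 0.08550897098586514
shift units now-axes [ 3.01 -8.94 -1.03] goal-axes [ 3.17 -8.89 -0.99] turn units [ 0.03 -0.01 -0.12]
```

Emit:
send_rows:
  motion:
    - [0,-1,-0.12,0,0,-0.1,1]
    - [0,-1,-0.12,0,0,0,1]
    - [0,-1,-0.12,0,0,0,1]
    - [0,-1,-0.12,0,0,0,1]
    - [0,-1,-0.12,0,0,0,1]

```text
time: 12.1
tool_pos: [0.4666, -0.2952, 0.3422]
eef_rot: [0.299, 1.551, -0.294]
force: [-0.7, -0.9, 0.3]
finger_gap: 0.0854
```

Emit:
send_rows:
  motion:
    - [0.5,-1,-0.1,0,0,0,1]
    - [0.9,-1,-0.1,0,0,0,1]
    - [0.9,-0.8,-0.1,0,0,0,1]
    - [0.5,-0.2,0,0,0,0,1]
    - [0,0,0,0,0,0,1]

```text
time: 12.6
tool_pos: [0.4317, -0.3568, 0.2853]
eef_rot: [0.303, 1.547, -0.3]
force: [0.1, 0.3, -0.3]
finger_gap: 0.0854
```

```bash
python3 go.py .437 -.356 .20 68.1; python3 - <<'E'
from h import *
for n in("scene","top"):
    im,d=vision.get_image(n)
    p=proj(n,[[.437,-.356,.2]])[0]; print(n,p); u,v=p.astype(int)
    c=im[max(v-60,0):v+60,max(u-70,0):u+70]; cv2.imwrite(f"pics/{n}2.png",cv2.resize(c,None,fx=4.4,fy=4.4,interpolation=cv2.INTER_CUBIC)) 
a=cv2.imread("pics/scene2.png");b=cv2.imread("pics/top2.png"); h=min(a.shape[0],b.shape[0]); w=np.hstack([a[:h],b[:h]]); cv2.imwrite("pics/both2.png",cv2.resize(w,None,fx=790/w.shape[1],fy=790/w.shape[1]))
E
```

```text
t 12.6 pos [ 0.4317 -0.3568  0.2853] F [ 0.1  0.3 -0.3] gap 0.08536219121817716
shift units now-axes [4.27 0.12 0.22] goal-axes [4.27 0.14 0.23] turn units [-0.01  0.01 -0.02]
scene [224.3473233  128.10960457]
top [334.38734404 235.2330524 ]
```

View pics/both2.png

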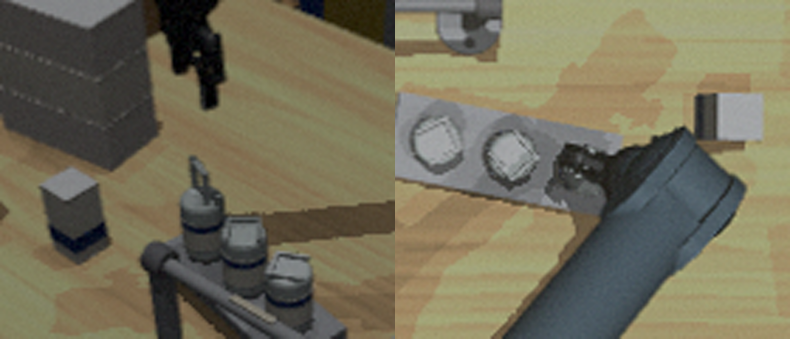

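The loop stands under the gripper, at (200,170) in the left half, and the gripper is clear of the neighbouring bottles. I'll descend onto it.

Emit:
send_rows:
  motion:
    - [1,0.1,0.2,0,0,0,1]
    - [1,0,0.05,0,0,0,1]
    - [1,0,0,0,0,0,1]
    - [0.7,0,0,0,0,0,1]
    - [0,0,0,0,0,0,1]

```text
time: 13.2
tool_pos: [0.4486, -0.3531, 0.2164]
eef_rot: [0.29, 1.534, -0.288]
force: [-1.5, 0.1, -0.3]
finger_gap: 0.0854
```

```bash
python3 go.py .437 -.356 .168 68.1
```

```text
t 13.2 pos [ 0.4486 -0.3531  0.2164] F [-1.5  0.1 -0.3] gap 0.08542331837135031
shift units now-axes [ 2.41 -0.36 -0.53] goal-axes [ 2.42 -0.35 -0.48] turn units [ 0.09  0.11 -0.03]
```

Emit:
send_rows:
  motion:
    - [0,-0.35,-0.5,0.1,0.1,0,1]
    - [0,0,0,0,0,0,1]
    - [0,0,0,0,0,0,1]

```text
time: 13.5
tool_pos: [0.4379, -0.3565, 0.2189]
eef_rot: [0.304, 1.545, -0.298]
force: [-0.5, -0.5, 0.4]
finger_gap: 0.0853
```

```bash
python3 go.py .437 -.356 .168 68.1
```

```text
t 13.5 pos [ 0.4379 -0.3565  0.2189] F [-0.5 -0.5  0.4] gap 0.08531163285970829
shift units now-axes [ 2.54 -0.01 -0.06] goal-axes [ 2.54  0.01 -0.05] turn units [-0.01  0.03 -0.03]
```

Emit:
send_rows:
  motion:
    - [0.8,0,-0.1,0,0,0,1]
    - [0.8,0,-0.1,0,0,0,1]
    - [0.7,0,-0.1,0,0,0,1]
    - [0,0,0,0,0,0,1]

```text
time: 13.9
tool_pos: [0.4349, -0.3567, 0.1756]
eef_rot: [0.302, 1.536, -0.3]
force: [-0.9, -0.1, 0.1]
finger_gap: 0.0857
```

```bash
python3 go.py .437 -.356 .168 68.1
```

```text
t 13.9 pos [ 0.4349 -0.3567  0.1756] F [-0.9 -0.1  0.1] gap 0.0856891808709802
shift units now-axes [0.38 0.07 0.08] goal-axes [0.38 0.07 0.09] turn units [-0.01  0.09 -0.03]
```

Emit:
send_rows:
  motion:
    - [0.5,0.05,0.05,0,0.1,0,1]
    - [0,0,0,0,0,0,0.4]
    - [0,0,0,0,0,0,-1]
    - [0,0,0,0,0,0,-1]
    - [0,0,0,0,0,0,-1]
  newtons: 60

```text
time: 14.4
tool_pos: [0.438, -0.3577, 0.1669]
eef_rot: [0.304, 1.549, -0.299]
force: [-0.5, 0.0, -1.4]
finger_gap: 0.0445
```

Emit:
send_rows:
  motion:
    - [0,0,0,0,0,0,-1]
    - [0,0,0,0,0,0,-1]
    - [0,0,0,0,0,0,-1]

```text
time: 14.7
tool_pos: [0.4378, -0.3577, 0.1669]
eef_rot: [0.304, 1.548, -0.299]
force: [-0.2, -0.5, -2.0]
finger_gap: 0.0445
```

```bash
python3 go.py .437 -.356 .168 68.1
```

```text
t 14.7 pos [ 0.4378 -0.3577  0.1669] F [-0.2 -0.5 -2. ] gap 0.044520577959076435
shift units now-axes [-0.06  0.07 -0.07] goal-axes [-0.06  0.07 -0.07] turn units [-0.02  0.   -0.02]
```

Emit:
send_rows:
  motion:
    - [-0.4,0,0,0,0,0,-1]
    - [-0.6,0,0,0,0,0,-1]
    - [-0.8,0,0,0,0,0,-1]
    - [-1,0,0,0,0,0,-1]
    - [-1,0,0,0,0,0,-1]

```text
time: 15.2
tool_pos: [0.434, -0.3544, 0.2427]
eef_rot: [0.309, 1.56, -0.296]
force: [0.6, 0.2, -3.1]
finger_gap: 0.0448
```

Emit:
send_rows:
  motion:
    - [-1,0,0,0,0,0,-1]
    - [-1,0,0,0,0,0,-1]
    - [-0.7,0,0,0,0,0,-1]
    - [0,0,0,0,0,0,-1]
    - [0,0,0,0,0,0,-1]

```text
time: 15.7
tool_pos: [0.4346, -0.356, 0.3044]
eef_rot: [0.309, 1.553, -0.297]
force: [0.0, 0.2, -4.2]
finger_gap: 0.0445
```

```bash
python3 go.py .437 -.356 .168 68.1; python3 - <<'E'
from h import *
im,d=vision.get_image("scene"); u,v=proj("scene",[monitor.state()["tool_pos"]])[0].astype(int); print(u,v)
cv2.imwrite("pics/lift.png",cv2.resize(im[max(v-70,0):v+70,u-80:u+90],None,fx=3.5,fy=3.5,interpolation=cv2.INTER_CUBIC))
Q=cloud("scene",d)[max(v-70,0):v+70,u-80:u+90].reshape(-1,3); p=np.array(monitor.state()["tool_pos"])
s=Q[(np.abs(Q[:,:2]-p[:2])<.05).all(1)]; print("body low/high z",np.percentile(s[(s[:,2]>.14)][:,2],[1,5,50]))
E
```

```text
t 15.7 pos [ 0.4346 -0.356   0.3044] F [ 0.   0.2 -4.2] gap 0.044455508817937056
shift units now-axes [6.82 0.   0.14] goal-axes [6.82 0.05 0.11] turn units [-0.03 -0.03 -0.05]
222 103
body low/high z [0.17926029 0.21881148 0.44051968]
```

View pics/lift.png

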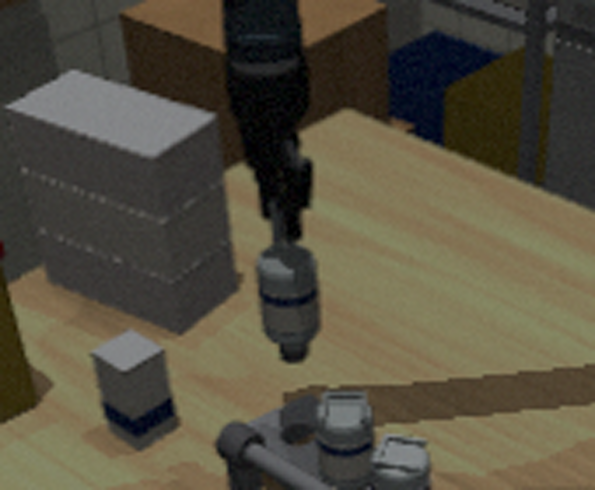

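The bottle hangs straight in the grip, at about (288,300). Next I turn it about 22.5° and carry it at a safe height to a point in front of the hook.

Emit:
send_rows:
  motion:
    - [-0.8,0,0,-0.6,0,0,-1]
    - [-0.6,0,0,-0.7,0,0,-1]
    - [0,0.3,0,-0.7,0,0,-1]
    - [0,0.6,0,-0.6,0,0,-1]
    - [0,0.9,0,0,0,0,-1]

```text
time: 16.25
tool_pos: [0.4317, -0.3204, 0.3266]
eef_rot: [-0.002, 1.586, 0.019]
force: [0.7, 0.3, -3.0]
finger_gap: 0.0446
```

```bash
python3 go.py .46 .100 .33 90.6
```

```text
t 16.25 pos [ 0.4317 -0.3204  0.3266] F [ 0.7  0.3 -3. ] gap 0.04463666155350877
shift units now-axes [2.00e-02 2.10e+01 1.69e+00] goal-axes [-0.17 21.    1.63] turn units [ 0.02 -0.1  -0.07]
```

Emit:
send_rows:
  motion:
    - [-0.1,1,0.1,0,-0.1,0,-1]
    - [0,1,0.1,0,0,0,-1]
    - [0,1,0.1,0,0,0,-1]
    - [0,1,0.1,0,0,0,-1]
    - [0,1,0.1,0,0,0,-1]

```text
time: 16.75
tool_pos: [0.4354, -0.2162, 0.3221]
eef_rot: [0.004, 1.584, 0.017]
force: [0.3, -0.3, -3.4]
finger_gap: 0.0442
```

Emit:
send_rows:
  motion:
    - [0,1,0.1,0,0,0,-1]
    - [0,1,0.1,0,0,0,-1]
    - [0,1,0.1,0,0,0,-1]
    - [0,1,0.1,0,0,0,-1]
    - [0,1,0.1,0,0,0,-1]

```text
time: 17.25
tool_pos: [0.4396, -0.1114, 0.316]
eef_rot: [0.007, 1.598, 0.017]
force: [0.5, -0.0, -3.1]
finger_gap: 0.0447
```

Emit:
send_rows:
  motion:
    - [0,1,0.1,0,0,0,-1]
    - [0,1,0.1,0,0,0,-1]
    - [0,1,0.1,0,0,0,-1]
    - [0,1,0,0,0,0,-1]
    - [0,1,0,0,0,0,-1]

```text
time: 17.75
tool_pos: [0.4404, -0.008, 0.3097]
eef_rot: [0.007, 1.612, 0.014]
force: [0.3, -0.2, -2.9]
finger_gap: 0.0448
```

```bash
python3 go.py .46 .100 .26 90.6
```

```text
t 17.75 pos [ 0.4404 -0.008   0.3097] F [ 0.3 -0.2 -2.9] gap 0.04482503077791929
shift units now-axes [2.51 5.36 1.11] goal-axes [2.49 5.39 1.04] turn units [-0.04 -0.27 -0.09]
```

Emit:
send_rows:
  motion:
    - [0,1,0.2,0,-0.25,-0.1,-1]
    - [0.3,1,0.2,0,0,0,-1]
    - [0.6,1,0.2,0,0,0,-1]
    - [0.6,0.9,0.2,0,0,0,-1]
    - [0.6,0.6,0.1,0,0,0,-1]

```text
time: 18.25
tool_pos: [0.4553, 0.0862, 0.261]
eef_rot: [-0.007, 1.58, 0.0]
force: [1.3, 0.0, -2.7]
finger_gap: 0.0451
```

Emit:
send_rows:
  motion:
    - [0,0,0,0,0,0,-1]
    - [0,0,0,0,0,0,-1]

```text
time: 18.45
tool_pos: [0.4529, 0.0868, 0.2572]
eef_rot: [-0.012, 1.588, -0.0]
force: [-0.5, -0.9, -2.7]
finger_gap: 0.0448
```

```bash
python3 go.py .465 .100 .228 90.6
```

```text
t 18.45 pos [0.4529 0.0868 0.2572] F [-0.5 -0.9 -2.7] gap 0.044794071268101754
shift units now-axes [1.44 0.67 0.63] goal-axes [1.46 0.65 0.61] turn units [-0.02 -0.11  0.05]
```

Emit:
send_rows:
  motion:
    - [0.5,0.4,0.3,0,-0.1,0,-1]
    - [0.5,0.3,0.3,0,0,0,-1]
    - [0.4,0,0,0,0,0,-1]
    - [0,0,0,0,0,0,-1]

```text
time: 18.85
tool_pos: [0.4661, 0.0968, 0.2286]
eef_rot: [-0.008, 1.572, -0.006]
force: [-1.0, 0.2, -2.8]
finger_gap: 0.0441
```

```bash
python3 go.py .465 .100 .228 90.6; cat > look.py <<'E'
from h import *
import sys
im,d=vision.get_image("scene"); u,v=proj("scene",[[.53,.1,.24]])[0].astype(int); 
cv2.imwrite(f"pics/{sys.argv[1]}.png",cv2.resize(im[v-50:v+50,u-65:u+65],None,fx=6,fy=6,interpolation=cv2.INTER_CUBIC)); print("crop origin",u-65,v-50)
Q=cloud("scene",d).reshape(-1,3); f=lambda x0,x1,y0,y1,z0,z1:Q[(Q[:,0]>x0)&(Q[:,0]<x1)&(Q[:,1]>y0)&(Q[:,1]<y1)&(Q[:,2]>z0)&(Q[:,2]<z1)]
p=lambda t,s:len(s) and print(t,len(s),"min",s.min(0).round(3),"max",s.max(0).round(3),"med",np.median(s,0).round(3))
p("plate",f(.605,.66,.05,.15,.285,.32)); p("hook",f(.5,.603,.09,.11,.225,.27))
# body of bottle
b=f(.4,.6,.03,.17,.1,.2); p("body",b)
E
python3 look.py pre
```

```text
t 18.85 pos [0.4661 0.0968 0.2286] F [-1.   0.2 -2.8] gap 0.04413967082399898
shift units now-axes [ 0.03  0.16 -0.06] goal-axes [ 0.03  0.16 -0.06] turn units [-0.06 -0.01  0.06]
crop origin 245 139
plate 131 min [0.609 0.094 0.285] max [0.652 0.108 0.315] med [0.635 0.105 0.306]
hook 50 min [0.509 0.095 0.232] max [0.586 0.104 0.256] med [0.538 0.1   0.24 ]
body 289 min [0.453 0.07  0.102] max [0.498 0.128 0.2  ] med [0.49  0.11  0.167]
```

View pics/pre.png

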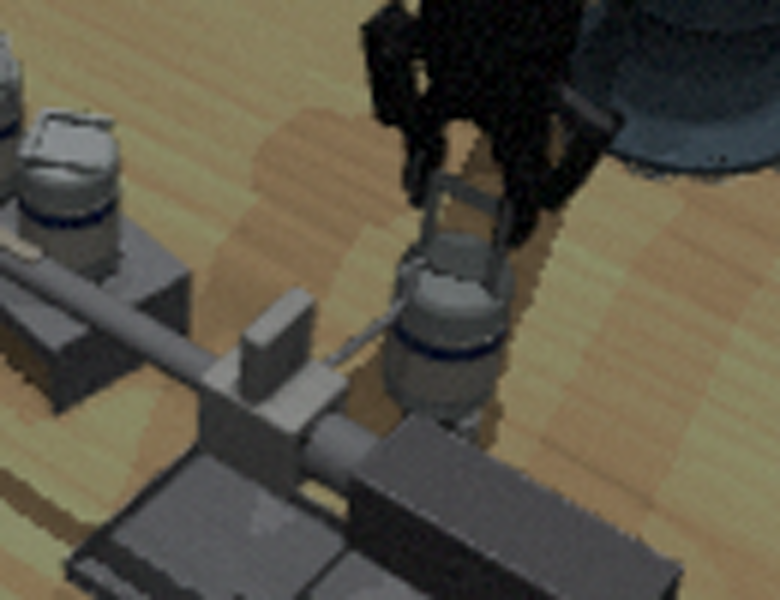

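The open loop at (470,195) stands just in front of the hook tip at (415,265), square to it. I'll check the loop height before entering.

```bash
python3 - <<'E'
from h import *
im,d=vision.get_image("scene"); C=cloud("scene",d)
o,v0=proj("scene",[[.466,.097,.268]])[0].astype(int)
for v in range(v0-6,v0+14): print(v,[tuple(np.round(C[v,u],3).tolist()) for u in range(o-2,o+4,2)])
E
```

```text
165 [(0.178, -0.075, 0.004), (0.17, -0.07, 0.002), (0.162, -0.066, -0.001)]
166 [(0.174, -0.077, -0.004), (0.172, -0.069, -0.001), (0.166, -0.062, -0.002)]
167 [(0.179, -0.073, -0.004), (0.179, -0.064, 0.0), (0.171, -0.059, -0.002)]
168 [(0.461, 0.083, 0.271), (0.185, -0.06, 0.001), (0.178, -0.055, -0.001)]
169 [(0.463, 0.085, 0.269), (0.462, 0.091, 0.271), (0.182, -0.052, -0.001)]
170 [(0.467, 0.088, 0.269), (0.464, 0.092, 0.269), (0.464, 0.099, 0.274)]
171 [(0.471, 0.09, 0.269), (0.468, 0.095, 0.27), (0.468, 0.102, 0.273)]
172 [(0.21, -0.053, 0.001), (0.471, 0.098, 0.27), (0.469, 0.103, 0.271)]
173 [(0.213, -0.05, -0.001), (0.209, -0.043, 0.0), (0.469, 0.104, 0.268)]
174 [(0.219, -0.047, -0.001), (0.211, -0.042, -0.003), (0.211, -0.033, 0.002)]
175 [(0.224, -0.043, -0.001), (0.219, -0.037, -0.0), (0.215, -0.03, 0.001)]
176 [(0.228, -0.04, -0.001), (0.226, -0.032, 0.002), (0.217, -0.028, -0.002)]
177 [(0.23, -0.038, -0.004), (0.229, -0.03, 0.0), (0.221, -0.025, -0.003)]
178 [(0.45, 0.082, 0.22), (0.446, 0.087, 0.22), (0.441, 0.092, 0.22)]
179 [(0.455, 0.085, 0.221), (0.451, 0.09, 0.221), (0.448, 0.095, 0.222)]
180 [(0.458, 0.088, 0.22), (0.453, 0.092, 0.22), (1.217, 0.5, 1.021)]
181 [(0.464, 0.091, 0.223), (0.456, 0.094, 0.219), (0.452, 0.099, 0.219)]
182 [(0.462, 0.091, 0.217), (0.462, 0.098, 0.221), (0.456, 0.101, 0.219)]
183 [(0.467, 0.094, 0.218), (0.466, 0.1, 0.221), (0.461, 0.105, 0.221)]
184 [(0.471, 0.097, 0.219), (0.467, 0.102, 0.219), (0.463, 0.107, 0.219)]
```

Emit:
send_rows:
  motion:
    - [0,0.1,0.5,0,0,0,-1]
    - [0,0,0.5,0,0,0,-1]
    - [0,0,0.5,0,0,0,-1]

```text
time: 19.25
tool_pos: [0.4993, 0.0991, 0.2314]
eef_rot: [-0.006, 1.567, -0.004]
force: [-0.3, -0.1, -3.2]
finger_gap: 0.0448
```

```bash
python3 go.py .535 .100 .228 90.6
```

```text
t 19.25 pos [0.4993 0.0991 0.2314] F [-0.3 -0.1 -3.2] gap 0.04482383463411688
shift units now-axes [0.18 0.05 1.78] goal-axes [0.17 0.03 1.79] turn units [-0.06  0.02  0.04]
```

Emit:
send_rows:
  motion:
    - [0.15,0,0.5,0,0,0,-1]
    - [0.1,0,0.5,0,0,0,-1]
    - [0,0,0.5,0,0,0,-1]
    - [0,0,0.2,0,0,0,-1]
    - [0,0,0,0,0,0,-1]

```text
time: 19.75
tool_pos: [0.5397, 0.0988, 0.2263]
eef_rot: [-0.006, 1.565, -0.006]
force: [0.3, -0.1, -2.6]
finger_gap: 0.0445
```

```bash
python3 go.py .535 .100 .199 90.6;python3 look.py in
```

```text
t 19.75 pos [0.5397 0.0988 0.2263] F [ 0.3 -0.1 -2.6] gap 0.044462700471583794
shift units now-axes [ 1.36  0.07 -0.24] goal-axes [ 1.36  0.06 -0.23] turn units [-0.07  0.04  0.05]
crop origin 245 139
plate 130 min [0.609 0.094 0.286] max [0.653 0.108 0.314] med [0.635 0.105 0.306]
hook 58 min [0.51  0.091 0.232] max [0.586 0.11  0.27 ] med [0.541 0.1   0.243]
body 46 min [0.528 0.087 0.101] max [0.57  0.129 0.2  ] med [0.56  0.117 0.192]
```

View pics/in.png

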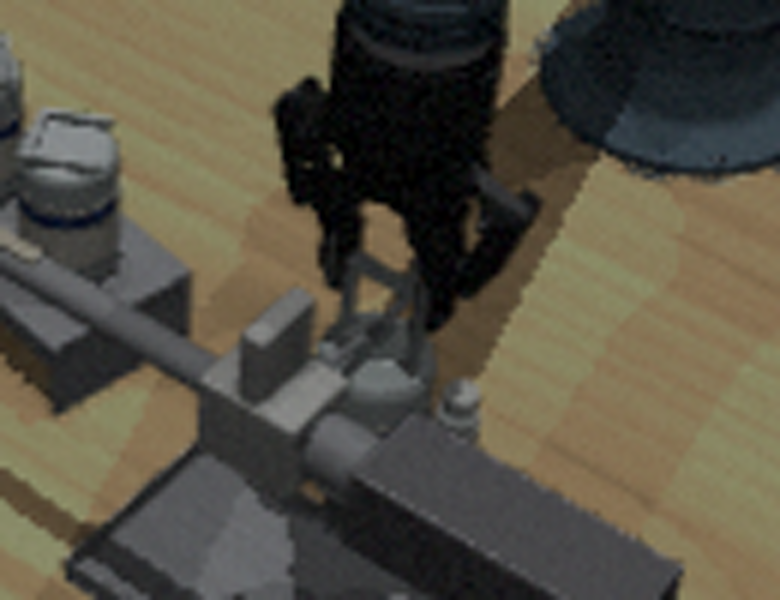

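The hook wire runs through the loop's opening, at (375,330). Now I lower it onto the seat.

Emit:
send_rows:
  motion:
    - [0.4,0,-0.2,0,0,0,-1]
    - [0.4,0,0,0,0,0,-1]
    - [0.3,0,0,0,0,0,-1]

```text
time: 20.1
tool_pos: [0.5346, 0.099, 0.2034]
eef_rot: [-0.005, 1.565, -0.005]
force: [-0.3, 0.4, -3.5]
finger_gap: 0.0446
```

Emit:
send_rows:
  motion:
    - [0.2,0,0,0,0,0,-1]
    - [0.1,0,0,0,0,0,-1]

```text
time: 20.3
tool_pos: [0.534, 0.099, 0.1967]
eef_rot: [-0.006, 1.565, -0.004]
force: [-0.5, -0.3, 3.7]
finger_gap: 0.0448
```

```bash
python3 go.py .535 .100 .199 90.6
```

```text
t 20.3 pos [0.534  0.099  0.1967] F [-0.5 -0.3  3.7] gap 0.044785528753064116
shift units now-axes [-0.12  0.05  0.05] goal-axes [-0.12  0.05  0.05] turn units [-0.06  0.04  0.04]
```

Emit:
send_rows:
  motion:
    - [0.15,0,0,0,0,0,-1]
    - [0.2,0,0,0,0,0,-1]
    - [0.2,0,0,0,0,0,-1]

```text
time: 20.6
tool_pos: [0.535, 0.0991, 0.1926]
eef_rot: [-0.003, 1.564, -0.003]
force: [-7.7, -1.4, 14.3]
finger_gap: 0.0445
```

Emit:
send_rows:
  motion:
    - [0.25,0,0,0,0,0,-1]
    - [0.25,0,0,0,0,0,-1]

```text
time: 20.8
tool_pos: [0.5355, 0.0993, 0.1908]
eef_rot: [-0.0, 1.565, -0.001]
force: [-9.3, -0.8, 19.7]
finger_gap: 0.0446
```

```bash
python3 go.py .535 .100 .199 90.6
```

```text
t 20.8 pos [0.5355 0.0993 0.1908] F [-9.3 -0.8 19.7] gap 0.04463795070763827
shift units now-axes [-0.41  0.03 -0.02] goal-axes [-0.41  0.04 -0.02] turn units [-0.07  0.04  0.01]
```

Emit:
send_rows:
  motion:
    - [-0.2,0,0,0,0,0,-1]

```text
time: 20.9
tool_pos: [0.5347, 0.0993, 0.1969]
eef_rot: [0.0, 1.567, -0.0]
force: [-1.9, 0.1, 0.5]
finger_gap: 0.0448
```

Emit:
send_rows:
  motion:
    - [-0.05,0,-0.05,0,0,0,-1]
    - [0,0,0,0,0,0,-1]

```text
time: 21.1
tool_pos: [0.535, 0.0996, 0.1994]
eef_rot: [0.002, 1.563, 0.001]
force: [-0.6, -0.0, -3.2]
finger_gap: 0.0445
```

```bash
python3 go.py .535 .100 .199 90.6
```

```text
t 21.1 pos [0.535  0.0996 0.1994] F [-0.6 -0.  -3.2] gap 0.04454881968485804
shift units now-axes [0.02 0.02 0.  ] goal-axes [0.02 0.02 0.  ] turn units [-0.07  0.05 -0.01]
```

The hook carried well over 5.5 N for about 0.5 s, but it peaked near 23 N. I'll repeat the tug more gently to be sure, then let the load settle.

Emit:
send_rows:
  motion:
    - [0.2,0,0,0,0,0,-1]
    - [0.05,0,0,0,0,0,-1]

```text
time: 21.3
tool_pos: [0.5359, 0.0997, 0.1955]
eef_rot: [0.002, 1.561, 0.001]
force: [-3.8, -1.5, 7.6]
finger_gap: 0.0446
```

Emit:
send_rows:
  motion:
    - [0.05,0,0,0,0,0,-1]

```text
time: 21.4
tool_pos: [0.5359, 0.0997, 0.1954]
eef_rot: [0.002, 1.562, 0.001]
force: [-4.0, -0.2, 6.6]
finger_gap: 0.0447
```

Emit:
send_rows:
  motion:
    - [0.05,0,0,0,0,0,-1]

```text
time: 21.5
tool_pos: [0.5359, 0.0997, 0.1954]
eef_rot: [0.003, 1.562, 0.001]
force: [-3.5, -0.4, 7.1]
finger_gap: 0.0446
```

Emit:
send_rows:
  motion:
    - [0.05,0,0,0,0,0,-1]

```text
time: 21.6
tool_pos: [0.5359, 0.0997, 0.1954]
eef_rot: [0.003, 1.563, 0.001]
force: [-3.9, -0.6, 7.6]
finger_gap: 0.0446
```

Emit:
send_rows:
  motion:
    - [0.05,0,0,0,0,0,-1]

```text
time: 21.7
tool_pos: [0.5359, 0.0997, 0.1954]
eef_rot: [0.003, 1.564, 0.001]
force: [-4.3, -0.7, 8.9]
finger_gap: 0.0449
```

Emit:
send_rows:
  motion:
    - [-0.1,0,-0.15,0,0,0,-1]
    - [0,0,0,0,0,0,-1]
    - [0,0,0,0,0,0,-1]

```text
time: 22.0
tool_pos: [0.5346, 0.0998, 0.1977]
eef_rot: [0.003, 1.56, 0.002]
force: [-0.1, -0.1, 1.6]
finger_gap: 0.0446
```

```bash
python3 go.py .533 .100 .1975 90.6
```

```text
t 22.0 pos [0.5346 0.0998 0.1977] F [-0.1 -0.1  1.6] gap 0.04457366297769249
shift units now-axes [ 0.01  0.01 -0.08] goal-axes [ 0.01  0.01 -0.08] turn units [-0.08  0.07 -0.02]
```

Emit:
send_rows:
  motion:
    - [0,0,0,0,0,0,0.3]
    - [0,0,0,0,0,0,0.6]
    - [0,0,0,0,0,0,0.8]
    - [0,0,0,0,0,0,0.8]
    - [0,0,0,0,0,0,0.8]

```text
time: 22.5
tool_pos: [0.5335, 0.1, 0.1956]
eef_rot: [0.002, 1.563, 0.001]
force: [-0.0, 0.2, -0.5]
finger_gap: 0.0771
```

```bash
python3 go.py .535 .100 .30 90.6;python3 look.py rel
```

```text
t 22.5 pos [0.5335 0.1    0.1956] F [-0.   0.2 -0.5] gap 0.07705919176573078
shift units now-axes [-5.22  0.01  0.12] goal-axes [-5.22  0.    0.08] turn units [-0.07  0.05 -0.01]
crop origin 245 139
plate 129 min [0.61  0.093 0.286] max [0.651 0.108 0.314] med [0.636 0.105 0.306]
hook 59 min [0.512 0.091 0.233] max [0.588 0.109 0.255] med [0.536 0.1   0.241]
body 198 min [0.506 0.078 0.101] max [0.566 0.13  0.198] med [0.539 0.102 0.188]
```

View pics/rel.png

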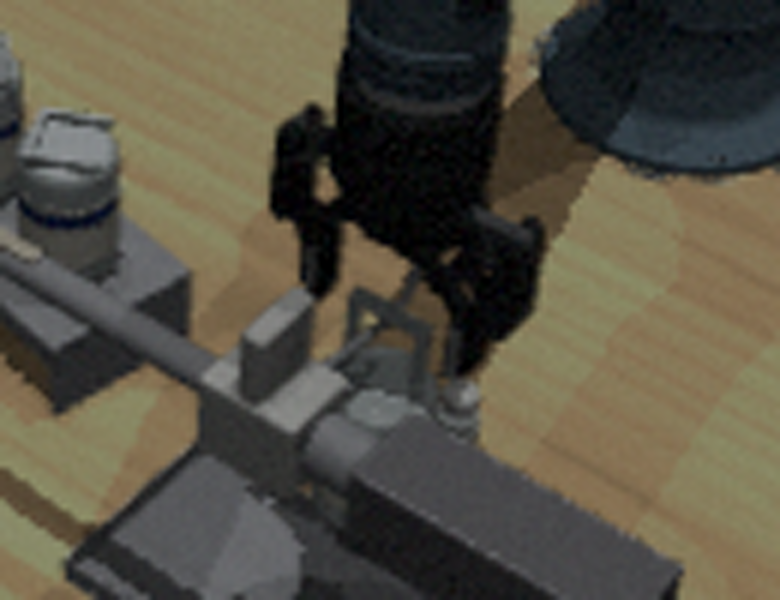

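The bottle now hangs by its loop on the hook, at (390,320), with the fingers open either side and the tip standing in front. I'll withdraw straight up.

Emit:
send_rows:
  motion:
    - [-0.4,0,0,0,0,0,0.8]
    - [-0.7,0,0,0,0,0,0.8]
    - [-1,0,0,0,0,0,0.8]
    - [-1,0,0,0,0,0,0.8]
    - [-1,0,0,0,0,0,0.8]

```text
time: 23.05
tool_pos: [0.531, 0.0992, 0.2809]
eef_rot: [0.001, 1.568, -0.001]
force: [0.5, 0.2, -0.7]
finger_gap: 0.0768
```

Emit:
send_rows:
  motion:
    - [-1,0,-0.5,0,0,0,0.8]
    - [-1,0,-1,0,0,0,0.8]
    - [0,0,-1,0,0,0,0.8]
    - [0,0,-0.5,0,0,0,0.8]
    - [0,0,0,0,0,0,0.8]

```text
time: 23.55
tool_pos: [0.4737, 0.0995, 0.3338]
eef_rot: [0.008, 1.55, 0.003]
force: [1.4, -0.3, -0.2]
finger_gap: 0.0769
```

Emit:
send_rows:
  motion:
    - [0,0,0,0,0,0,0.8]
    - [0,0,0,0,0,0,0.8]
    - [0,0,0,0,0,0,0.8]
    - [0,0,0,0,0,0,0.8]
    - [0,0,0,0,0,0,0.8]

```text
time: 24.05
tool_pos: [0.4753, 0.0989, 0.3329]
eef_rot: [0.007, 1.551, 0.001]
force: [0.3, 0.1, 0.1]
finger_gap: 0.0769
```

Emit:
send_rows:
  motion:
    - [0,0,0,0,0,0,0.8]
    - [0,0,0,0,0,0,0.8]
    - [0,0,0,0,0,0,0.8]
    - [0,0,0,0,0,0,0.8]
    - [0,0,0,0,0,0,0.8]

```text
time: 24.55
tool_pos: [0.4754, 0.0988, 0.3321]
eef_rot: [0.007, 1.552, -0.0]
force: [0.4, 0.3, -0.1]
finger_gap: 0.0768
```

```bash
for i in 1 2 3; do python3 look.py end; done; python3 - <<'E'
from h import *
st()
# bystander check: pixels changed on bench outside arm area
for n in("scene",):
    a=np.load(f"{n}0.npz"); im,d=vision.get_image(n); A=cloud(n,a["d"]);B=cloud(n,d)
    cv2.imwrite("pics/full.png",cv2.resize(im,(800,600)))
    ch=(np.abs(a["d"]-d)>.02)&(A[...,0]>.35)&(A[...,0]<.9)&(np.abs(A[...,1])<.6)&(A[...,2]<.17)&(A[...,2]>.015)
    k,l,s,c=cv2.connectedComponentsWithStats(ch.astype(np.uint8))
    for i in range(1,k):
        if s[i,4]>15: print(s[i].tolist(),np.median(A[l==i],0).round(3),np.median(B[l==i],0).round(3))
E
```

```text
crop origin 245 139
plate 128 min [0.61  0.094 0.285] max [0.652 0.109 0.314] med [0.635 0.105 0.307]
hook 63 min [0.508 0.091 0.234] max [0.587 0.109 0.258] med [0.537 0.1   0.241]
body 198 min [0.506 0.078 0.102] max [0.565 0.13  0.199] med [0.539 0.102 0.188]
crop origin 245 139
plate 128 min [0.608 0.094 0.285] max [0.653 0.108 0.315] med [0.635 0.105 0.306]
hook 62 min [0.506 0.091 0.233] max [0.586 0.11  0.255] med [0.535 0.099 0.24 ]
body 200 min [0.506 0.077 0.103] max [0.565 0.129 0.2  ] med [0.539 0.102 0.188]
crop origin 245 139
plate 130 min [0.607 0.094 0.285] max [0.652 0.108 0.314] med [0.636 0.105 0.306]
hook 63 min [0.508 0.09  0.232] max [0.588 0.109 0.256] med [0.536 0.1   0.24 ]
body 198 min [0.507 0.077 0.1  ] max [0.565 0.131 0.197] med [0.539 0.102 0.188]
{'time': 24.7, 'q': [-0.5829, -0.0476, 0.2837, 1.8451, 0.0153, 1.3234, 1.2631], 'joint_velocities': [-0.0012, -0.0007, 0.0004, 0.0008, 0.0, -0.0009, -0.0002], 'tau': [-0.0016, -22.7802, -0.4242, -26.6008, 0.0166, -0.066, 0.0], 'tool_pos': [0.4754, 0.0987, 0.3321], 'eef_rot': [0.007, 1.5524, -0.0004], 'force': [0.3155, 0.2247, 0.2045], 'ft_torque': [-0.0347, 0.0068, 0.0225], 'finger_gap': 0.0767}
[[0.018, 0.005, 1.0], [0.004, 1.0, -0.005], [-1.0, 0.004, 0.018]]
[218, 132, 16, 28, 347] [ 0.453 -0.34   0.134] [ 0.347 -0.467  0.002]
```

View pics/full.png

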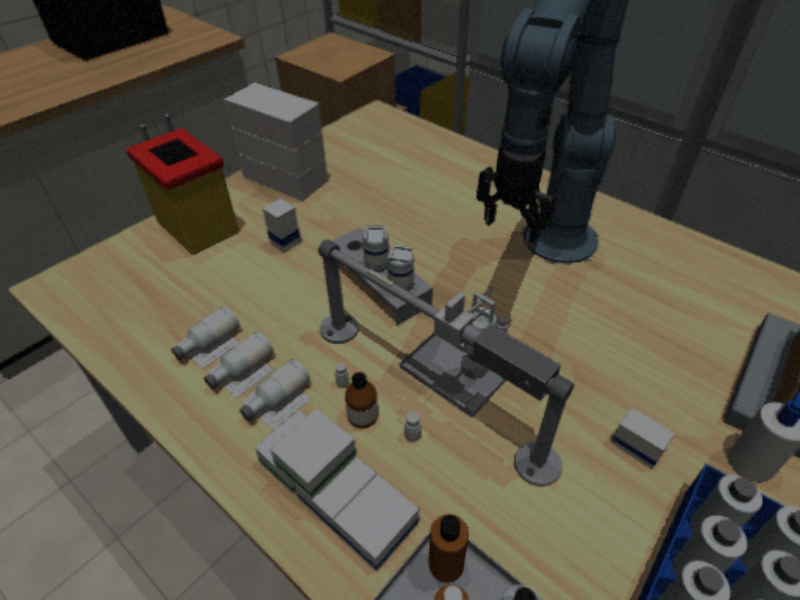

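The bottle hangs still from the hook at (485,320), the carriage is unmoved at the cover, the rack hole is empty and the bystanders are where they were. Handing in.

```bash
python3 -c "
from plant import job
print(job.sign_off())"
```

```text
the job is handed in; nothing more can be done
None
```

The job is handed in at about 24.7 s. The carriage is at its stop and the bottle hangs from its hook by the loop, but sign-off reports no verdict.

- **Carriage:** I pushed it free with up to about 12 N, then slid it about 172 mm. At the stop the force rose to 13 N with no further advance. It did not move in any later picture. The press of at least 0.5 N after letting go could not be measured directly.
- **Hanging and tug:** I lifted the bottle out, turned it about 22° and lowered the loop onto the hook.
    - The first tug was harsher than intended: tool force about 20 N up and 9 N sideways, so roughly 23–24 N on the hook, under the 25 N limit.
    - I repeated it gently at about 10 N for 0.4 s, still gripping, before letting go.
- **Last checks:** Three successive readings of the bottle and the carriage agreed within about 3 mm, so nothing is swinging. The tool force is about 0 with the gripper clear above. The only object seen to have left its place on the bench is the bottle from its rack hole. This check used the scene camera only.

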